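# Weigh out the hollow cap nut and shut it in the reject pocket

### The arm

A 6-joint arm with a two-finger parallel gripper is mounted at the origin on the work surface. World frame = base frame: x ahead of the robot, y to its left, z up, the work surface at z = 0. Lengths are in m, angles in degrees, forces in N, time in s.
With the tool pointing down it reaches from about 0.325 to 0.775 m from the base axis. Payload 5.5 kg.
Tool frame: the origin (TCP) lies at the centre of the arm's flange, where the gripper is bolted on; the fingertips stand 182 mm ahead of it and the grasp point (between the pads) lies 163 mm ahead of it; z points along the fingers, y is the line along which they close (so a half turn about z gives the same grasp; the last joint's range is limited). The gripper opens to 88 mm and grips with 3 to 60 N. Pads are 20 mm wide; open, the fingers measure 115 mm over their backs; the gripper's body (75 mm by 178 mm) begins 61 mm behind the grasp point.
Start: joints at [-78.192, 5.22, 70.514, -0, 104.267, -3.249], TCP at [0.156, -0.579, 0.405] pointing down, gripper open.
Joint ranges: [-164.24, 164.24], [-49.07, 125.15], [9.68, 141.18], [-86.29, 266.29], [3.28, 154.24], [-151.56, 151.56]. Speed limits (degrees/s): [147.25, 147.25, 172.46, 180, 180, 180].

### API

Orientations are given as [roll, pitch, yaw] about the fixed x, y, z axes, in that order (R = Rz(yaw) Ry(pitch) Rx(roll)).
In Python, from station import r gives the robot as it stands. The module is installed in compiled form; this text tells all that it offers. Calls block until the motion is done:
- r.reach(position, orientation): joint-space move of the TCP to a pose.
- r.servo_line(position, rotation=None, speed=0.15): straight line of the TCP; rotation=None keeps the orientation; speed is the mean speed in m/s.
- r.move_joints(angles): joint-space move.
- r.let_go() and r.grab(squeeze=None): open the fingers fully, or close them until they stop; squeeze is the grip in N (None keeps the last).
- r.wait(seconds).
- r.inverse_kinematics(position, orientation): joint angles nearest the present ones, or None.
- r.sense(): the state.
- r.snapshot(name): name is "scene" or "side" or "wrist"; returns a dict with "frame" (420x560x3 uint8, red, green, blue), "fx", "fy", "cx", "cy" (pixels), "R" (3x3) and "t" (3): a world point X has camera coordinates R X + t. Camera axes: x right, y down, z forward; pixel columns grow to the right and rows downward; lengths in m; the calibration is good to about 2 mm. The wrist camera is an equidistant fisheye: a pixel r from the principal point sees the ray r / f radians off the axis. A picture is of the moment at which its call begins. There is no depth.
A pose or a line that the arm cannot do raises r.IKError and nothing moves.
- r.hand_in(): hands the job in; it is judged then, once.
The state is a dict: "clock": time; "joints": joint angles; "joint_vel": joint speeds; "joint_torque": joint torques, N m; "tcp_pos": TCP position; "orientation": TCP orientation; "contact_force": force on the tool from outside, world axes, zero at the start; "torque": the same for the moment, N m; "opening": finger opening in m; "gripper_force": force on a finger pad.
Only numpy, scipy, OpenCV 4.12 (cv2) and the standard library are available. Lean on these libraries where they do the work, as an engineer would, in place of code of your own. Each camera call takes 0.05 s, during which the arm holds its last target. There are 200 camera calls.

### The job

One of the three look-alike bronze cap nuts on the sloping rack is a hollow casting, only about half as heavy as the two sound ones: find it by its weight. Open the iron flap, lower the hollow nut flange down onto the floor of the reject pocket without dropping it, let go, and shut the flap fully. The two sound nuts must end in their own places on the rack as they were, and the bolts, gauge pin and scraper must not be pushed about.

Things in the scene. Friction and masses are not known exactly. Their poses are not given: they have to be found in the camera images.
- nut_a: bronze square cap nut at the rack's -y end: round flange 60 mm across, 8 mm thick; square body 42 x 42 mm from 8 to 40 mm; low dome to 47 mm. Origin: centre of flange underside; z: axis, flange to dome; x, y square to the flats. Starts flange down on the slope, 3 mm above the lip, x pointing uphill. Sound: 0.54 to 0.68 kg; hollow: 0.26 to 0.35 kg; any of the three may be the hollow one
- nut_b: middle cap nut, same looks, axes and possible weights as nut_a
- nut_c: cap nut at the rack's +y end, same looks, axes and possible weights as nut_a
- rack: fixed grey rack, foot 110 x 236 mm. Origin: centre of its underside; z up. Its face rises 25 deg along the rack's +x, from 64 mm high at the low edge to 109 mm at the high edge, 85 mm above the origin at x = 0. Three nut stations at y = -76, 0, 76 mm; a lip 7 mm high, 6 mm thick runs along the low side, below the flanges
- rack_mid (a point): point on the rack's face under the middle nut (axes as the rack). Dividers 6 mm thick and 30 mm high, square to the face, stand at rack y = -115, -38, 38, 115 mm, from 17 mm downhill to 45 mm uphill of this point: no room for a finger between nut and divider, but there is on the uphill and downhill sides of each nut
- pocket: fixed cast-iron reject pocket: open-topped box 112 (x) x 146 (y) x 62 mm high, walls and floor 8 mm thick (inside 96 x 130 x 54 mm). Origin: on the table under its +x outer face, mid-width (the box lies at x = -112 to 0 mm); z up; the flap's hinge lies along y on the +x rim above the origin
- pocket_floor (a point): centre of the pocket's inner floor, 8 mm above the table; axes as the pocket
- flap (a joint): rusty iron flap 112 x 146 x 6 mm that covers the pocket, 0.45 kg; 0 = shut, grows as it swings up and over towards the pocket's +x, up to 2.0 rad (leaning back 25 deg past upright); starts shut or ajar up to 0.4. The hinge is stiff (about 0.45 N m) so it stays where it is left
- flap_hinge (a point): on the hinge axis, middle of the flap's width, at the flap's underside, 62.5 mm above the table; axes turn with the flap (y along the hinge, -x towards the lug's end, z out of the flap's upper face)
- flap_lug (a point): centre of the red lifting lug's round head on the flap's upper face: a disc 18 mm across and 12 mm wide along y (its flat faces look to +-y, pinch these) on a 10 x 12 mm stem; 90 mm from the hinge axis and 32 mm above the flap's underside; the flap ends 22 mm beyond it
- bolt_1: bystander: flaking rusty fishplate bolt with square head and nut, lying, 115 mm long, 32 mm high and wide, lengthwise along x; origin under its middle
- bolt_2: bystander: second such bolt
- gauge_pin: bystander: green enamel gauge pin standing upright, foot 36 mm across, 16 mm stem, 72 mm high; origin under its foot
- scraper: bystander: wooden-handled scraper block lying along x, about 142 mm long, 34 mm wide, 24 mm high; origin under it
There are look-alikes about, which are no part of the job. What is shaped like the pocket but purple or yellow is not meant.

How it is judged (in metres and radians):
On the way, in this order (a step that is already met when the one before it is completed fails the run):
1. the flap is open, past 1.2 rad (value of joint flap above 1.2 rad), for 0.2 s.
2. the hollow nut stands released, flange down, on the pocket floor (((x of nut_a in the frame of pocket_floor between -0.048 and 0.048 m and y of nut_a in the frame of pocket_floor between -0.065 and 0.065 m and z of nut_a in the frame of pocket_floor below 0.004 m and angle between nut_a's own z axis and vertical below 0.12 rad and contact force between nut_a and pocket between 1.5 and 4.4 N and contact force between the fingers and nut_a below 0.1 N and linear speed of nut_a below 0.02 m/s) or (x of nut_b in the frame of pocket_floor between -0.048 and 0.048 m and y of nut_b in the frame of pocket_floor between -0.065 and 0.065 m and z of nut_b in the frame of pocket_floor below 0.004 m and angle between nut_b's own z axis and vertical below 0.12 rad and contact force between nut_b and pocket between 1.5 and 4.4 N and contact force between the fingers and nut_b below 0.1 N and linear speed of nut_b below 0.02 m/s) or (x of nut_c in the frame of pocket_floor between -0.048 and 0.048 m and y of nut_c in the frame of pocket_floor between -0.065 and 0.065 m and z of nut_c in the frame of pocket_floor below 0.004 m and angle between nut_c's own z axis and vertical below 0.12 rad and contact force between nut_c and pocket between 1.5 and 4.4 N and contact force between the fingers and nut_c below 0.1 N and linear speed of nut_c below 0.02 m/s))), for 0.2 s.
At the end, for the whole second after the job is handed in: Flap shut (under 0.06 rad). The hollow nut (presses the pocket with under 4.4 N, 0.45 kg) rests let go on the pocket floor, flange down (4 mm, 0.12 rad). Other nuts at rest within 12 mm of their start, leaning 0.33 to 0.55 rad. Each bystander within 20 mm of its start (value of joint flap below 0.06 rad and (((x of nut_a in the frame of pocket_floor between -0.048 and 0.048 m and y of nut_a in the frame of pocket_floor between -0.065 and 0.065 m and z of nut_a in the frame of pocket_floor below 0.004 m and angle between nut_a's own z axis and vertical below 0.12 rad and contact force between nut_a and pocket between 1.5 and 4.4 N and contact force between the fingers and nut_a below 0.1 N and linear speed of nut_a below 0.02 m/s) and (distance of nut_b from where it was at the start of the episode below 0.012 m and angle between nut_b's own z axis and vertical between 0.33 and 0.55 rad and linear speed of nut_b below 0.02 m/s) and (distance of nut_c from where it was at the start of the episode below 0.012 m and angle between nut_c's own z axis and vertical between 0.33 and 0.55 rad and linear speed of nut_c below 0.02 m/s)) or ((x of nut_b in the frame of pocket_floor between -0.048 and 0.048 m and y of nut_b in the frame of pocket_floor between -0.065 and 0.065 m and z of nut_b in the frame of pocket_floor below 0.004 m and angle between nut_b's own z axis and vertical below 0.12 rad and contact force between nut_b and pocket between 1.5 and 4.4 N and contact force between the fingers and nut_b below 0.1 N and linear speed of nut_b below 0.02 m/s) and (distance of nut_a from where it was at the start of the episode below 0.012 m and angle between nut_a's own z axis and vertical between 0.33 and 0.55 rad and linear speed of nut_a below 0.02 m/s) and (distance of nut_c from where it was at the start of the episode below 0.012 m and angle between nut_c's own z axis and vertical between 0.33 and 0.55 rad and linear speed of nut_c below 0.02 m/s)) or ((x of nut_c in the frame of pocket_floor between -0.048 and 0.048 m and y of nut_c in the frame of pocket_floor between -0.065 and 0.065 m and z of nut_c in the frame of pocket_floor below 0.004 m and angle between nut_c's own z axis and vertical below 0.12 rad and contact force between nut_c and pocket between 1.5 and 4.4 N and contact force between the fingers and nut_c below 0.1 N and linear speed of nut_c below 0.02 m/s) and (distance of nut_a from where it was at the start of the episode below 0.012 m and angle between nut_a's own z axis and vertical between 0.33 and 0.55 rad and linear speed of nut_a below 0.02 m/s) and (distance of nut_b from where it was at the start of the episode below 0.012 m and angle between nut_b's own z axis and vertical between 0.33 and 0.55 rad and linear speed of nut_b below 0.02 m/s))) and distance of each of bolt_1, bolt_2, gauge_pin, scraper from where it was at the start of the episode below 0.02 m); the robot touches nothing.
It fails at once if a nut is dropped or thrown into the pocket (faster than 0.4 m/s inside it) ((x of nut_a in the frame of pocket_floor between -0.048 and 0.048 m and y of nut_a in the frame of pocket_floor between -0.065 and 0.065 m and z of nut_a in the frame of pocket_floor below 0.054 m and linear speed of nut_a above 0.4 m/s) or (x of nut_b in the frame of pocket_floor between -0.048 and 0.048 m and y of nut_b in the frame of pocket_floor between -0.065 and 0.065 m and z of nut_b in the frame of pocket_floor below 0.054 m and linear speed of nut_b above 0.4 m/s) or (x of nut_c in the frame of pocket_floor between -0.048 and 0.048 m and y of nut_c in the frame of pocket_floor between -0.065 and 0.065 m and z of nut_c in the frame of pocket_floor below 0.054 m and linear speed of nut_c above 0.4 m/s)).
It fails at once if a bystander is moved by more than 20 mm (distance of any of bolt_1, bolt_2, gauge_pin, scraper from where it was at the start of the episode above 0.02 m).
It also fails if it takes over 72 s, if anything falls off the work surface, if the arm or the gripper's body presses on something with over 40 N, if the wrist force passes 120 N, or if a joint passes its speed limit or range.

## Working session

There is one attempt and no reset: what is moved stays moved. The work goes in short steps, each a Python script; the robot and the scene stay as the last script left them, time stands still between calls to the robot, and variables do not carry over. Pictures are saved under pics/ and viewed, at most 10 in all, crops included, and the job is handed in when it is done.

```bash
mkdir -p pics
python3 - <<'E'
from station import r
import cv2,numpy as np,pickle
d={}
for n in("scene","side","wrist"):
    s=r.snapshot(n);d[n]=s;cv2.imwrite(f"pics/{n}0.png",s["frame"][:,:,::-1])
    print(n,s["fx"],s["cx"],s["cy"],(-np.array(s["R"]).T@s["t"]).round(3),np.array(s["R"])[2].round(2))
pickle.dump(d,open("d0.pkl","wb"))
a=np.hstack([d["scene"]["frame"],d["side"]["frame"]])
print(r.sense())
E
```

```text
scene 491.5588372826591 272.0185726249941 202.3125492379361 [1.042 0.501 0.879] [-0.39 -0.46 -0.8 ]
side 518.6016363605219 271.590419868931 222.43767677184672 [-0.042  0.677  0.89 ] [ 0.56 -0.52 -0.64]
wrist 325.19226210127806 281.0970598863349 208.88773346269386 [ 0.222 -0.562  0.384] [-0.24 -0.06 -0.97]
{'clock': 0.15, 'joints': array([-7.81917729e+01,  5.25234714e+00,  7.05655973e+01, -1.51789904e-03,
        1.04264898e+02, -3.24950139e+00]), 'joint_vel': array([ 0.02690659, -0.25949421, -0.03116702, -0.06346565, -0.05276433,
       -0.13873384]), 'joint_torque': array([ 1.54519948e-03, -4.47043562e+01, -4.06907022e+01,  6.98143453e-02,
        2.74472596e-02, -1.07577812e-04]), 'tcp_pos': array([ 0.15587115, -0.57945111,  0.4037796 ]), 'orientation': array([-1.79917208e+02, -3.22656093e-03,  1.50573532e+01]), 'contact_force': array([-0.09669008,  0.83395342, -0.00927784]), 'torque': array([ 0.00048301, -0.02669078, -0.04232464]), 'gripper_force': 0.0, 'opening': 0.08784397054373391}
```

View pics/scene0.png

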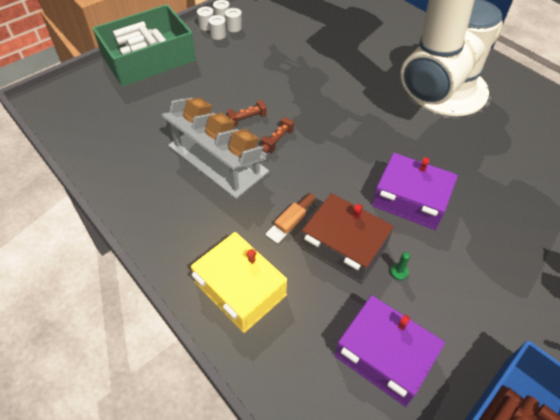

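View pics/side0.png

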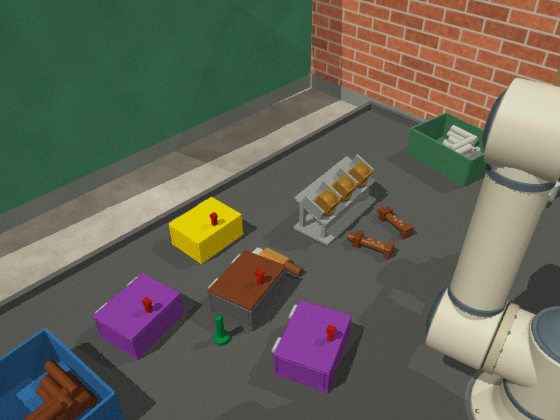

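Candidates for the pocket, as scene pixels: brown-flap iron pocket (347,232), purple (416,190) and (390,348), yellow (240,280). I choose the brown one, side (249,287). The nuts are at scene (197,110), (219,125), (243,143) on the grey rack. In the side view the rack's low side faces the robot. The close crop follows.

```bash
cat > h.py <<'E'
import numpy as np,cv2,pickle
from scipy.spatial.transform import Rotation as Ro
def ray(s,u,v,fish=False):
    x=np.array([(u-s["cx"])/s["fx"],(v-s["cy"])/s["fy"]])
    if fish:
        th=np.hypot(*x);d=np.r_[x/max(th,1e-9)*np.sin(th),np.cos(th)]
    else: d=np.r_[x,1.]
    R=np.array(s["R"]);d=R.T@d
    return -R.T@np.array(s["t"]),d/np.linalg.norm(d)
def tri(rays):
    A=sum(np.eye(3)-np.outer(d,d) for c,d in rays);b=sum((np.eye(3)-np.outer(d,d))@c for c,d in rays)
    p=np.linalg.solve(A,b);e=max(np.linalg.norm(np.cross(p-c,d)) for c,d in rays)
    return p,e
def onz(s,u,v,z,fish=False):
    c,d=ray(s,u,v,fish);return c+d*(z-c[2])/d[2]
def proj(s,X,fish=False):
    q=np.array(s["R"])@X+np.array(s["t"])
    if not fish: return np.array([s["cx"]+s["fx"]*q[0]/q[2],s["cy"]+s["fy"]*q[1]/q[2]])
    th=np.arctan2(np.hypot(q[0],q[1]),q[2]);u=q[:2]/np.hypot(q[0],q[1])*th
    return np.array([s["cx"]+s["fx"]*u[0],s["cy"]+s["fy"]*u[1]])
def blobs(im,lo,hi,amin=30):
    hsv=cv2.cvtColor(im,cv2.COLOR_RGB2HSV);m=cv2.inRange(hsv,np.array(lo),np.array(hi))
    n,l,st,c=cv2.connectedComponentsWithStats(m)
    return m,l,[(i,st[i,4],c[i].round(1),st[i,:4]) for i in range(1,n) if st[i,4]>=amin]
E
python3 - <<'E'
from h import *
d=pickle.load(open("d0.pkl","rb"))
def crop(n,x,y):
    c=d[n]["frame"][y:y+100,x:x+133];return cv2.resize(c,(400,300),interpolation=cv2.INTER_CUBIC)
a=np.vstack([np.hstack([crop("scene",155,90),crop("scene",290,180)]),np.hstack([crop("side",285,145),crop("side",190,235)])])
cv2.imwrite("pics/crops.png",a[:,:,::-1])
for n in("scene","side"):
    im=d[n]["frame"]
    for nm,lo,hi in(("red",(0,200,130),(6,255,255)),("nut",(12,130,90),(22,255,255)),("flap",(4,120,50),(11,220,160))):
        m,l,b=blobs(im,lo,hi,15 if nm=="red" else 60)
        print(n,nm,[(x[1],x[2].tolist()) for x in b])
E
```

```text
scene red []
scene nut [(np.int32(3588), [90.0, 18.5]), (np.int32(391), [195.7, 108.1]), (np.int32(443), [218.5, 124.0]), (np.int32(479), [242.0, 141.4]), (np.int32(507), [290.3, 217.2]), (np.int32(358), [221.7, 305.1])]
scene flap [(np.int32(254), [247.4, 112.4]), (np.int32(340), [276.6, 135.5]), (np.int32(137), [306.8, 200.4]), (np.int32(3425), [347.8, 229.7]), (np.int32(1335), [518.2, 408.4])]
side red [(np.int32(36), [213.1, 216.8]), (np.int32(84), [258.7, 275.2]), (np.int32(55), [146.2, 302.4]), (np.int32(86), [330.5, 331.8])]
side nut [(np.int32(76), [557.1, 78.1]), (np.int32(651), [352.0, 179.7]), (np.int32(382), [327.3, 200.8]), (np.int32(65), [397.4, 220.7]), (np.int32(110), [372.7, 242.7]), (np.int32(380), [279.5, 259.4])]
side flap [(np.int32(63), [336.5, 2.4]), (np.int32(242), [393.8, 3.7]), (np.int32(137), [455.6, 4.1]), (np.int32(528), [487.6, 10.2]), (np.int32(212), [548.9, 7.2]), (np.int32(242), [329.3, 10.8]), (np.int32(214), [373.4, 10.3]), (np.int32(221), [428.8, 11.9]), (np.int32(330), [406.6, 19.9]), (np.int32(444), [464.0, 20.5]), (np.int32(148), [320.0, 20.3]),
[... 294 characters left out ...]
2(132), [319.1, 42.9]), (np.int32(432), [522.2, 52.2]), (np.int32(125), [335.3, 48.6]), (np.int32(211), [327.2, 57.1]), (np.int32(303), [416.8, 64.2]), (np.int32(175), [552.7, 61.0]), (np.int32(105), [319.0, 64.9]), (np.int32(104), [348.6, 65.4]), (np.int32(197), [401.3, 71.2]), (np.int32(116), [334.5, 70.9]), (np.int32(79), [474.7, 70.3]), (np.int32(198), [542.4, 73.8]), (np.int32(239), [382.9, 77.5]), (np.int32(116), [326.2, 76.8]), (np.int32(197), [503.4, 78.0]), (np.int32(311), [431.9, 82.1]), (np.int32(162), [408.4, 86.6]), (np.int32(182), [475.0, 111.2]), (np.int32(302), [393.4, 220.7]), (np.int32(336), [368.9, 243.3]), (np.int32(2172), [246.1, 279.4]), (np.int32(1946), [59.9, 395.9])]
```

View pics/crops.png

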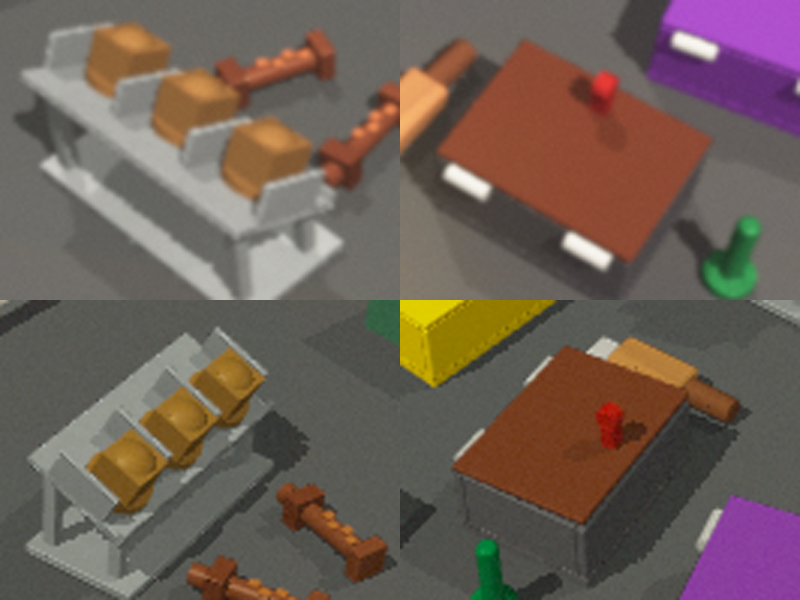

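Run:
```python
from h import *
d=pickle.load(open("d0.pkl","rb"));S,T=d["scene"],d["side"]
P={"c1":(331.7,193.3,286.7,264.3),"c2":(394,226,250.7,308.3),"c3":(368.3,266.7,208.3,290.3),"c4":(303.3,230,245.7,250.7),"lug":(358.3,208.7,260.3,271.7),
"dA":(198.3,102.7,362.3,169),"dB":(220.7,119,345,183),"dC":(244.3,135.7,328.3,198.3),"h1":(162.3,115,348.3,156.7),"h2":(235,168.3,295,199)}
for k,v in P.items():
    p,e=tri([ray(S,*v[:2]),ray(T,*v[2:])]);print(k,p.round(4),round(e,4))
for n,s,u,v in(("bolt1",S,247,113),("bolt2",S,277,136),("pin",S,401,273),("scr",S,291,216)): print(n,onz(s,u,v,.015).round(3))
```

```text
c1 [0.5366 0.0938 0.0729] 0.0013
c2 [0.4998 0.2342 0.0725] 0.0001
c3 [0.6039 0.2629 0.0677] 0.0006
c4 [0.641  0.1221 0.0654] 0.0
lug [0.5409 0.1691 0.1009] 0.0014
dA [ 0.615  -0.2693  0.1162] 0.001
dB [ 0.6079 -0.1916  0.1158] 0.0021
dC [ 0.5984 -0.1178  0.1132] 0.003
h1 [ 0.6926 -0.3065  0.1002] 0.0008
h2 [ 0.6644 -0.0671  0.1013] 0.0011
bolt1 [ 0.485 -0.261  0.015]
bolt2 [ 0.479 -0.149  0.015]
pin [0.536 0.3   0.015]
scr [0.612 0.055 0.015]
```

The crops confirm the brown-flap iron pocket: lug at scene (358,209), flap nearly shut. They also show the three nuts, with their low side facing the robot. Next come close looks with the wrist camera over the rack, then over the pocket.

```bash
cat >> h.py <<'E'
def rpy(X,Z):
    X=X/np.linalg.norm(X);Z=Z/np.linalg.norm(Z);return Ro.from_matrix(np.c_[X,np.cross(Z,X),Z]).as_euler("xyz",degrees=True)
def rackpose(p,yaw,h,tilt=25.):   # p: point on face; grasp point h above along normal -> TCP pose
    t=np.radians(tilt);R=Ro.from_euler("z",yaw,degrees=True).as_matrix()
    z=R@[np.sin(t),0,-np.cos(t)];return p-z*(h+.163),rpy(R@[0,1.,0],z)
E
python3 - <<'E'
from h import *
from station import r
d={}
n=lambda a:np.array(a)
nb=n([.63,-.195,.083])
def snap(k):
    r.wait(.25);s=r.snapshot("wrist");s["tcp"]=r.sense()["tcp_pos"];d[k]=s
for k,y in(("r1",-.03),("r2",-.11)):
    p,o=rackpose(nb+[-.0,y,0],6.5,.15);r.reach(p,o);snap(k)
o=[180,0,-165]
for k,dx in(("p1",n([.0,.04,0])),("p2",n([.03,-.04,0]))):
    r.reach(n([.54,.169,.41])+dx,o);snap(k)
pickle.dump(d,open("d1.pkl","wb"))
for k in d: print(k,(-n(d[k]["R"]).T@d[k]["t"]).round(3),r.sense()["clock"])
a=np.vstack([np.hstack([cv2.resize(d[k]["frame"],(400,300),interpolation=cv2.INTER_AREA) for k in q]) for q in(("r1","r2"),("p1","p2"))])
cv2.imwrite("pics/w1.png",a[:,:,::-1])
print(r.sense()["contact_force"],r.sense()["joints"].round(0))
E
```

```text
r1 [ 0.499 -0.172  0.349] 6.0333
r2 [ 0.5   -0.251  0.349] 6.0333
p1 [0.474 0.19  0.39 ] 6.0333
p2 [0.504 0.111 0.391] 6.0333
[0.37181739 0.19488796 0.54053591] [ 10.   3.  72.   0. 105. -96.]
```

View pics/w1.png

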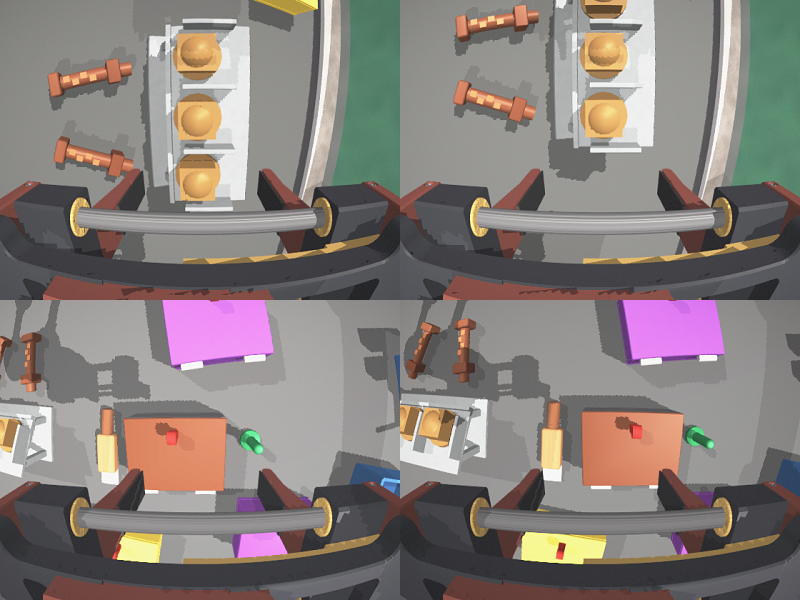

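The wrist view shows the nuts' domes at r1 (199,48), (200,121), (200,185), the flap with its red lug at p1 (172,136), and the white hinge knuckles on the far edge. I triangulate from these pairs.

Run:
```python
from h import *
d=pickle.load(open("d1.pkl","rb"));k=1.4
f=lambda s,u,v:ray(d[s],u*k,v*k,True)
B,e=tri([f("r1",199.5,121.5),f("r2",205.5,50)]);print("B",B.round(4),e)
A,e=tri([f("r1",199.5,185),f("r2",206,121.5)]);print("A",A.round(4),e)
for s in("r1",): print("C@z",onz(d[s],199.5*k,47.5*k,(A+B)[2]/2,True).round(4))
Q={}
for s in("p1","p2"):
    im=d[s]["frame"];m,l,b=blobs(im,(3,80,60),(13,230,240),2000)
    c=[x for x in b if x[2][1]<300]; print([(x[1],x[2]) for x in c])
    x=max((x for x in c if 150<x[2][1]<280 and 170<x[2][0]<400),key=lambda x:x[1]);mm=(l==x[0]).astype(np.uint8)
    h=cv2.convexHull(cv2.findContours(mm,0,2)[0][0]) if 0 else cv2.convexHull(max(cv2.findContours(mm,0,2)[0],key=cv2.contourArea))
    q=cv2.approxPolyDP(h,12,True)[:,0]; print(s,q.tolist())
    m2,l2,b2=blobs(im,(0,150,90),(3,255,255),20);print([(x[1],x[2],x[3]) for x in b2 if 150<x[2][1]<230])
```

```text
B [ 0.6061 -0.1943  0.1227] 0.00056719949001625
A [ 0.6218 -0.2735  0.1093] 0.00012705982619028335
C@z [ 0.6007 -0.113   0.116 ]
[(np.int32(14042), array([243.7, 216.8]))]
p1 [[316, 166], [311, 267], [133, 288], [174, 166]]
[(np.int32(317), array([240.6, 191.9]), array([233, 182,  17,  21], dtype=int32))]
[(np.int32(14315), array([325.7, 210.1]))]
p2 [[254, 156], [396, 159], [433, 290], [257, 259]]
[(np.int32(310), array([330.1, 183.2]), array([321, 174,  18,  20], dtype=int32))]
```

Run:
```python
from h import *
d=pickle.load(open("d1.pkl","rb"))
f=lambda s,u,v:ray(d[s],u,v,True)
print("lug",tri([f("p1",240.6,191.9),f("p2",330.1,183.2)]))
Q={}
for s in("p1","p2"):
    im=d[s]["frame"];m,l,b=blobs(im,(3,80,60),(13,230,240),2000)
    x=[x for x in b if 150<x[2][1]<280 and 170<x[2][0]<400][0];mm=(l==x[0]).astype(np.uint8);mm=cv2.morphologyEx(mm,cv2.MORPH_CLOSE,np.ones((9,9)))
    for row in (170,180,240,255): 
        c=np.where(mm[row])[0];print(s,row,c.min(),c.max())
    x0=180 if s=="p1" else 265;xs=range(x0,x0+130,20)
    print([(c,*np.where(mm[:,c])[0][[0,-1]]) for c in xs])
```

```text
lug (array([0.54271295, 0.16898573, 0.09495216]), np.float64(1.0091923241530712e-05))
p1 170 173 316
p1 180 174 316
p1 240 179 314
p1 255 169 313
[(180, np.int64(166), np.int64(262)), (200, np.int64(165), np.int64(246)), (220, np.int64(165), np.int64(265)), (240, np.int64(165), np.int64(266)), (260, np.int64(165), np.int64(266)), (280, np.int64(165), np.int64(266)), (300, np.int64(165), np.int64(266))]
p2 170 254 396
p2 180 254 395
p2 240 255 388
p2 255 256 393
[(265, np.int64(156), np.int64(259)), (285, np.int64(156), np.int64(259)), (305, np.int64(156), np.int64(259)), (325, np.int64(156), np.int64(259)), (345, np.int64(157), np.int64(259)), (365, np.int64(158), np.int64(247)), (385, np.int64(158), np.int64(267))]
```

Run:
```python
from h import *
d=pickle.load(open("d1.pkl","rb"))
f=lambda s,u,v:ray(d[s],u,v,True)
c={}
for k,a,b in(("L1",(173.5,165.5),(254,156)),("L2",(316,165),(396,159)),("H2",(312.5,266.5),(389,260)),("H1",(180.5,266),(256,259))):
    c[k],e=tri([f("p1",*a),f("p2",*b)]);print(k,c[k].round(4),round(e,4))
y=c["L2"]-c["L1"]+c["H2"]-c["H1"];print("yaw",np.degrees(np.arctan2(-y[0],y[1])));H=(c["H1"]+c["H2"])/2;L=(c["L1"]+c["L2"])/2;print(H,L,np.linalg.norm(H-L),np.linalg.norm(c["L2"]-c["L1"]),np.degrees(np.arcsin((L-H)[2]/.112)))
for k,z in(("H1",.0685),("H2",.0685)): print(onz(d["p1"],*{"H1":(180.5,266),"H2":(312.5,266.5)}[k],z,True))
```

```text
L1 [0.5391 0.0932 0.0711] 0.0003
L2 [0.5027 0.2332 0.0708] 0.0001
H2 [0.6055 0.2589 0.0807] 0.0013
H1 [0.642  0.1215 0.0791] 0.0007
yaw 14.726578025586754
[0.6237448  0.19019476 0.0798961 ] [0.52085786 0.16318092 0.07099492] 0.10674596099265483 0.1446178367290078 -4.558381832865566
[0.64849516 0.11935404 0.0685    ]
[0.60929502 0.26109001 0.0685    ]
```

```bash
cat >> h.py <<'E'
YP=14.7;H=np.array([.6297,.1919,.0625]);RP=Ro.from_euler("z",YP,degrees=True).as_matrix();OD=[180,0,YP-180]
def lug(th):
    a=th+np.arctan2(.032,.09);return H+RP@[-.0955*np.cos(a),0,.0955*np.sin(a)]
UP=np.array([0,0,.163])
E
python3 - <<'E'
from h import *
from station import r
print(lug(0))
r.reach(lug(0)+UP+[0,0,.07],OD);r.servo_line(lug(0)+UP+[0,0,.0],speed=.12)
r.grab(30);s=r.sense();print(s["clock"],s["opening"],s["gripper_force"],s["contact_force"].round(1))
for th in np.arange(.12,1.86,.12):
    r.servo_line(lug(th)+UP,speed=.1);s=r.sense();print(round(th,2),s["contact_force"].round(1),round(s["opening"],4))
print(s["clock"])
n=r.snapshot("side")["frame"][180:380,150:417];cv2.imwrite("pics/open.png",cv2.resize(n,(534,400))[:,:,::-1])
E
```

```text
[0.54266379 0.16906648 0.09449342]
8.3833 0.011933182565537407 29.999644540948793 [-0.7  4.2 -0.3]
0.12 [-0.6  6.  -5.3] 0.0115
0.24 [-0.6  4.  -6.7] 0.0118
0.36 [-0.8  5.5 -7.7] 0.0118
0.48 [-1.8  4.7 -7.3] 0.0116
0.6 [-1.9  4.  -8. ] 0.0117
0.72 [-2.8  4.7 -7.7] 0.0117
0.84 [-3.   4.1 -7. ] 0.0117
0.96 [-3.1  4.1 -6.8] 0.0115
1.08 [-3.7  4.8 -5.8] 0.0118
1.2 [-3.8  3.7 -4.5] 0.0117
1.32 [-3.2  4.8 -2.6] 0.0114
1.44 [-2.1  4.4 -2.1] 0.0116
1.56 [-0.4  5.2  0.4] 0.0108
1.68 [0.2 5.1 0.8] 0.0112
1.8 [2.2 5.7 2.8] 0.0107
12.3833
```

View pics/open.png

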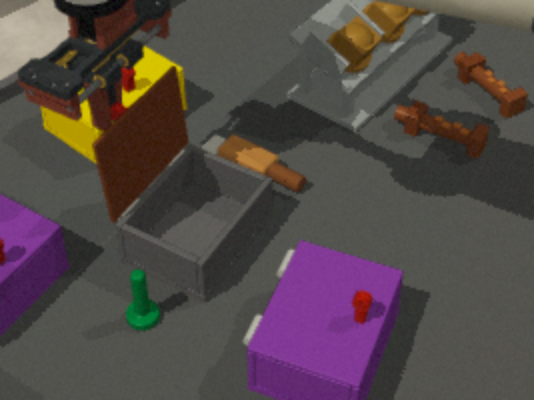

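The flap stands open, leaning back, with the pocket clear. Next I release it and weigh the nuts.

```bash
cat >> h.py <<'E'
YR=6.4;RR=Ro.from_euler("z",YR,degrees=True).as_matrix();OB=np.array([.6252,-.191,.0805])
def nut(i): return OB+RR@[0,.076*i,0]
def weigh(r,i,h=.031):
    p,o=rackpose(nut(i),YR,h+.07);r.reach(p,o);r.wait(.3);f0=np.mean([r.sense()["contact_force"] for _ in range(1)],0)
    p,o=rackpose(nut(i),YR,h);r.servo_line(p,speed=.1)
    s=r.sense();print("down",s["contact_force"].round(1));r.grab(40);s=r.sense();print("grip",s["opening"],s["contact_force"].round(1),s["torque"].round(2))
    p,o=rackpose(nut(i),YR,h+.02);r.servo_line(p,speed=.08);r.wait(.3)
    fs=[]
    for _ in range(5): r.wait(.05);fs.append(r.sense()["contact_force"])
    print("i",i,"df",(np.mean(fs,0)-f0).round(2),"f0",f0.round(2),"open",r.sense()["opening"],"t",r.sense()["clock"])
E
python3 - <<'E'
from h import *
from station import r
r.let_go();print(r.sense()["contact_force"].round(1));r.servo_line(lug(1.8)+UP+[0,0,.07],speed=.2)
p,o=rackpose(nut(1),YR,.12)
weigh(r,1)
E
```

```text
[ 0.6 -0.7  0.2]
down [-0.7 -0.6  0.5]
grip 0.041777653085500306 [-8.7 -1.2  2.4] [-0.17  1.08  0.04]
i 1 df [-0.68  0.   -6.19] f0 [0.96 0.05 0.08] open 0.04138332012096058 t 18.35
```

C is sound at 0.63 kg. I put it back and weigh B.

```bash
cat >> h.py <<'E'
def putback(r,i,h=.031):
    p,o=rackpose(nut(i),YR,h+.0003);r.servo_line(p,speed=.05);print("put",r.sense()["contact_force"].round(1));r.let_go()
    p,o=rackpose(nut(i),YR,h+.07);r.servo_line(p,speed=.15)
E
python3 - <<'E'
from h import *
from station import r
putback(r,1)
weigh(r,0)
s=r.snapshot("wrist");pickle.dump(s,open("w2.pkl","wb"))
cv2.imwrite("pics/w2.png",s["frame"][:,:,::-1])
E
```

```text
put [ 1.1 -0.3 -5.8]
down [0.  0.8 0. ]
grip 0.041729004108187744 [-8.   0.4  2.2] [-0.06  0.99  0.05]
i 0 df [ 0.34 -0.17 -7.11] f0 [-0.12  0.13  0.56] open 0.041769292176846884 t 23.6417
```

View pics/w2.png

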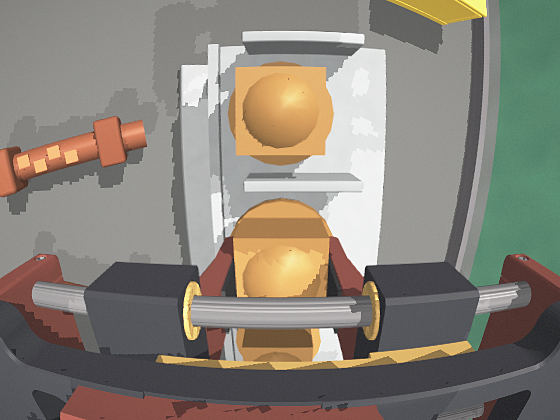

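B is also sound at about 0.7 kg, and C sits back in its station, dome at (281,110). So A should be the hollow one. I put B back, weigh A and carry it over the pocket if it's light.

Run:
```python
from h import *
from station import r
putback(r,0,.0305)
weigh(r,-1)
p,o=rackpose(nut(-1),YR,.031+.07);r.servo_line(p,speed=.15);r.wait(.2);f=r.sense()["contact_force"];print(f)
if f[2]>-4.7:
    r.servo_line(p+[-.03,0,.1],speed=.2)
    F=H+RP@[-.057,0,0];F[2]=.008
    r.reach(F+[0,0,.031+.163+.19],OD);r.wait(.2);s=r.sense();print(s["contact_force"],s["opening"],s["clock"])
    w=r.snapshot("wrist");a=r.snapshot("side")["frame"][100:380,130:410];b=w["frame"]
    cv2.imwrite("pics/hov.png",np.hstack([cv2.resize(a,(400,400)),cv2.resize(b,(400,300)) if 0 else cv2.copyMakeBorder(cv2.resize(b,(400,300)),0,100,0,0,0)])[:,:,::-1]);pickle.dump(w,open("w3.pkl","wb"))
```

```text
put [-4.7  0.5 -2.8]
down [ 0.3  0.9 -0.2]
grip 0.041599869170852455 [-5.6 -0.4  0.7] [-0.04  0.82  0.1 ]
i -1 df [-0.26  0.2  -4.23] f0 [ 0.4  -0.18  0.66] open 0.042018031762322765 t 28.9917
[ 0.4727193   0.34401726 -3.73555201]
[-0.345456    0.19743476 -3.29256285] 0.04177080212922794 32.2
```

View pics/hov.png

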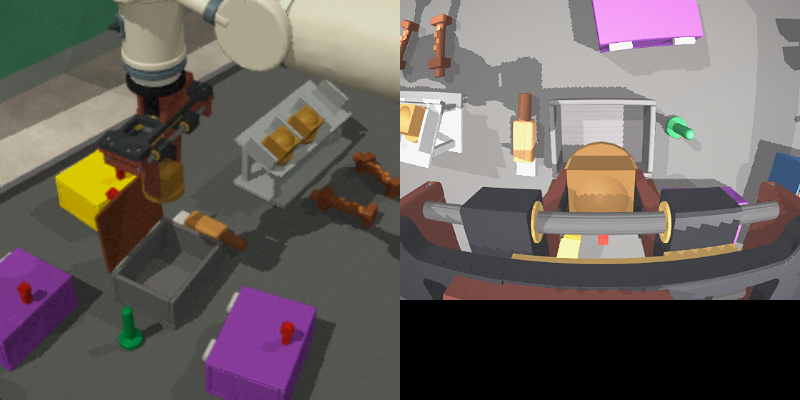

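A weighs about 0.34 kg, so it's the hollow one. It hangs centred over the open pocket (walls at 550 and 655, nut at 601), and B and C sit in their stations. I lower it.

Run:
```python
from h import *
from station import r
F=H+RP@[-.057,0,0];F[2]=.008
T=lambda b:F+[0,0,.031+.163+b]
r.servo_line(T(.06),speed=.15);r.servo_line(T(.01),speed=.06);r.wait(.2);f0=r.sense()["contact_force"];print(f0.round(2))
b=.010
while b>-.005:
    b-=.001;r.servo_line(T(b),speed=.02);r.wait(.05);f=r.sense()["contact_force"]
    if f[2]-f0[2]>2.5 or np.linalg.norm((f-f0)[:2])>8: break
print(b,f.round(2),r.sense()["torque"].round(2))
r.let_go();r.wait(.2);s=r.sense();print(s["opening"],s["contact_force"].round(2),s["clock"])
r.servo_line(T(.03),speed=.05);print(r.sense()["contact_force"].round(2));r.servo_line(T(.19),speed=.2)
w=r.snapshot("wrist");a=r.snapshot("side")["frame"];b=r.snapshot("scene")["frame"]
z=lambda q:cv2.resize(q,(400,300),interpolation=cv2.INTER_CUBIC)
cv2.imwrite("pics/placed.png",np.vstack([np.hstack([z(a[235:335,190:323]),z(w["frame"])]),np.hstack([z(b[180:280,290:423]),z(b[90:190,155:288])])])[:,:,::-1])
print(r.sense()["clock"])
```

```text
[ 0.26 -0.33 -2.75]
-0.002 [-1.14 -0.74  3.18] [-0.05  0.18 -0.06]
0.08797516965079465 [ 0.31  0.19 -0.31] 39.1583
[-0.29 -0.67  0.53]
41.05
```

View pics/placed.png

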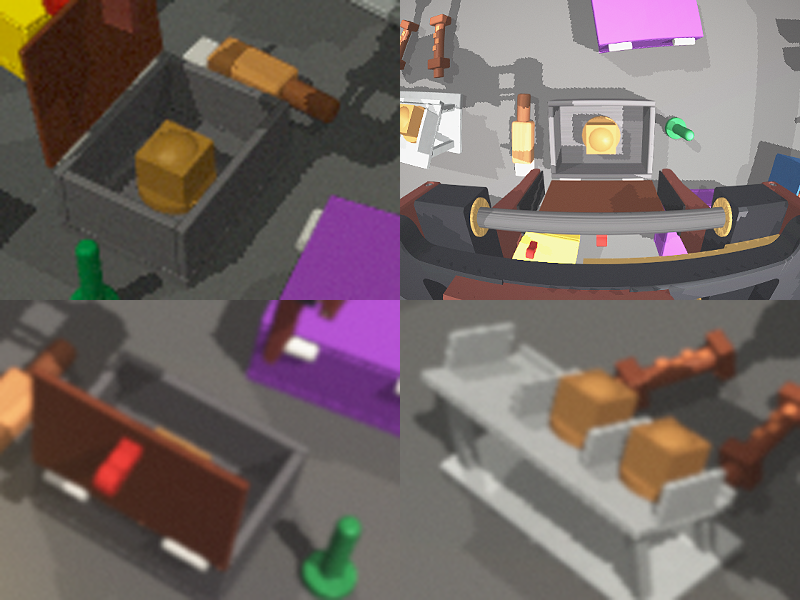

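The nut stands flat in the pocket and B and C are in place. I pinch the lug and shut the flap.

Run:
```python
from h import *
from station import r
r.reach(lug(1.8)+UP+[0,0,.08],OD);r.servo_line(lug(1.8)+UP,speed=.12)
r.grab(30);s=r.sense();print(s["clock"],round(s["opening"],4),s["contact_force"].round(1))
for th in list(np.arange(1.68,.05,-.12))+[0,-.02]:
    r.servo_line(lug(th)+UP,speed=.1);s=r.sense();print(round(th,2),s["contact_force"].round(1))
r.let_go();r.servo_line(lug(0)+UP+[0,0,.05],speed=.15)
# press the lug's top with closed fingers
r.grab(10);r.servo_line(lug(0)+[0,0,.182+.012],speed=.08);z=.012
while z>.003:
    z-=.001;r.servo_line(lug(0)+[0,0,.182+z],speed=.03);f=r.sense()["contact_force"]
    if f[2]>15: break
print("press",z,f.round(1))
r.servo_line(lug(0)+UP+[0,0,.12],speed=.2);r.let_go()
w=r.snapshot("wrist");a=r.snapshot("side")["frame"];b=r.snapshot("scene")["frame"]
z=lambda q:cv2.resize(q,(400,300),interpolation=cv2.INTER_CUBIC)
cv2.imwrite("pics/shut.png",np.vstack([np.hstack([z(a[235:335,190:323]),z(a[145:245,285:418])]),np.hstack([z(b[180:280,290:423]),z(b[90:190,155:288])])])[:,:,::-1])
print(r.sense()["clock"],r.sense()["contact_force"].round(1))
```

```text
43.55 0.0113 [-0.2  2.6 -0.1]
1.68 [-4.3  4.  -1.5]
1.56 [-3.3  4.5 -4.6]
1.44 [-3.6  4.9 -6. ]
1.32 [-2.6  5.6 -7.5]
1.2 [-1.2  4.4 -8.6]
1.08 [ 1.2  5.7 -9.1]
0.96 [ 1.3  6.7 -8.5]
0.84 [ 1.9  6.1 -6. ]
0.72 [ 2.6  6.  -4.3]
0.6 [-0.5  7.4 -1.2]
0.48 [-1.3  5.7  1.4]
0.36 [-2.7  5.6  3.6]
0.24 [-4.8  5.1  2.9]
0.12 [-4.5  4.5  2.9]
0 [-2.7  5.   1.8]
-0.02 [-3.9  5.4  4.5]
press 0.003999999999999997 [-8.1 -1.9 19.2]
55.4083 [ 0.6 -0.4  0.4]
```

View pics/shut.png

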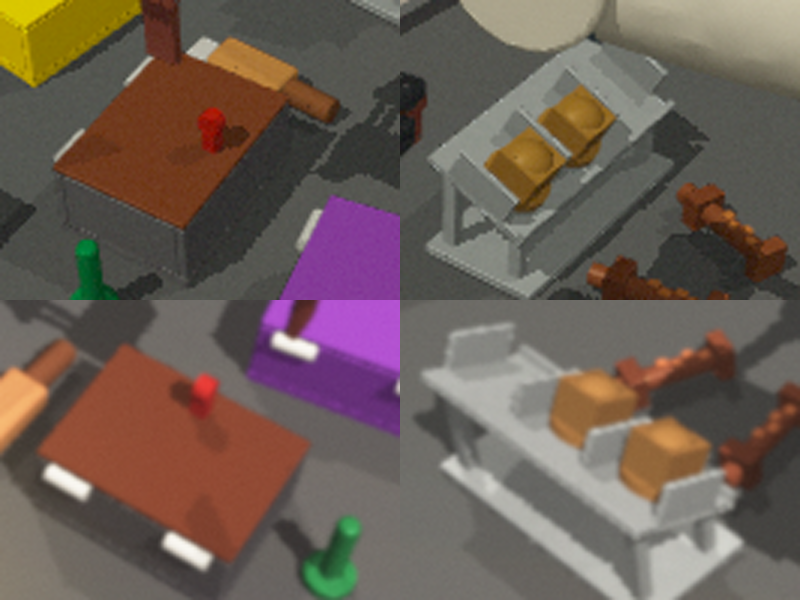

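The flap lies flat like at the start (lug at side-crop (211,125)), both sound nuts sit at their original pixels, and the bystanders haven't moved.

```bash
python3 -c "
from station import r
print(r.hand_in())"
```

```text
the job is handed in; nothing more can be done
None
```

I handed the job in at about 55 s of the 72 s allowed: hollow nut_a (about 0.34 kg) stands let go on the pocket floor, the flap was pressed shut, and nut_b and nut_c are back in their stations with the bystanders unmoved in the last pictures; the hand-in returned no verdict.

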